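Log and tare the sample canister on the field balance

TASK

The empty canister is standing on the balance: with your fingertips, push the clear hinged cover gently down until it is fully shut, without letting it slam, then press the green log key fully down to store the canister's weight and let it come up, and only then press the orange tare key fully down and let it up again. Finish with the cover shut, leave the grey keys alone, and do not pick up or move the canister or anything else on the bench.

Things in the scene. Friction and masses are not known exactly. Their poses are not given: they have to be found in the camera images.
- balance: white bench balance, fixed, 340 mm long (x), 210 wide (y); origin: centre of its underside, on the bench; +x to its rear, +y to the operator's left, z up. Keypad at the front (nearest the robot), 50 mm high; keys in a row at x -128 mm: grey y +72, green +24, grey -24, orange -72. Sloped display behind (72 mm high), then the clear draught chamber (x -14 to +154, y +-85, walls up to 172 mm)
- cover (a joint): opening angle of the clear hinged cover of the chamber, rad: 0 = fully shut, flat on the chamber; starts standing open at 0.75 to 1.2, grows as the free edge rises. A stiff friction hinge keeps it at any angle; about 1 to 2 N at the free edge swings it down
- cover_hinge (a point): middle of the cover's hinge line (rear edge, on the outer face), balance x +154 mm, 178 mm above the bench; the hinge runs along the balance's y
- cover_edge (a point): middle of the cover's free (front) edge on its outer face, 166 mm from the hinge; moves with the cover. The cover is a clear 166 x 172 mm pane 6 mm thick with a dark frame; a blue tab 60 mm wide stands 13 mm beyond the free edge. The outer face looks up when shut, and up and to the rear when open
- log_key (a joint): travel in m of the green log key (stores the weight shown); 0 = up, 0.005 = fully down; springs back; about 1.2 N to start, 3.2 N fully down
- log_top (a point): spring key cap, 26 mm wide, 22 mm deep, standing 8 mm proud of the flat keypad; this point: middle of the top face of the green log key (stores the weight shown), 58 mm above the bench when up; moves with it
- tare_key (a joint): travel in m of the orange tare key (zeroes the display); 0 = up, 0.005 = fully down; springs back; about 1.2 N to start, 3.2 N fully down
- tare_top (a point): spring key cap, 26 mm wide, 22 mm deep, standing 8 mm proud of the flat keypad; this point: middle of the top face of the orange tare key (zeroes the display), 58 mm above the bench when up; moves with it
- units_key (a joint): travel in m of the grey units key, at the left end of the row (not to be pressed); 0 = up, 0.005 = fully down; springs back; about 1.2 N to start, 3.2 N fully down
- units_top (a point): spring key cap, 26 mm wide, 22 mm deep, standing 8 mm proud of the flat keypad; this point: middle of the top face of the grey units key, at the left end of the row (not to be pressed), 58 mm above the bench when up; moves with it
- menu_key (a joint): travel in m of the grey menu key, between green and orange (not to be pressed); 0 = up, 0.005 = fully down; springs back; about 1.2 N to start, 3.2 N fully down
- menu_top (a point): spring key cap, 26 mm wide, 22 mm deep, standing 8 mm proud of the flat keypad; this point: middle of the top face of the grey menu key, between green and orange (not to be pressed), 58 mm above the bench when up; moves with it
- canister_center (a point): white screw-top canister standing on the balance's round pan (110 mm, top 80 mm above the bench) inside the chamber, 63 mm across, 70 mm high, about 70 g; its centre, half-way up
- spare_canister_center (a point): another white screw-top canister, 63 mm across, 70 mm high, on the bench to the right of the balance; its centre. Not to be moved
- core_a_center (a point): grey basalt core piece standing upright beside the keypad's right end, 48 mm across, 85 mm high; its centre. Not to be moved
- core_b_center (a point): grey basalt core piece lying to the left of the balance, 48 mm across, 110 mm long; its centre. Not to be moved
- streak_holder_center (a point): blue acrylic streak plate holder with a white plate, 110 x 60 x 20 mm, to the left of the balance; its centre. Not to be moved
- scratch_tool_center (a point): stubby orange scratch tool with a steel point, 91 mm long, 23 mm thick, in front of the balance; its centre. Not to be moved
- tape_case_center (a point): round aluminium tape case, 66 mm across, 24 mm high, to the right of the balance; its centre. Not to be moved
- loupe_center (a point): small steel folding hand lens, 42 x 28 x 13 mm, to the right of the balance; its centre. Not to be moved
Mind the look-alikes: they are no part of the job. What is shaped like the part that bears canister_center but red is not meant.

How it is judged (in metres and radians):
On the way, in this order (a step that is already met when the one before it is completed fails the run):
1. the cover is pushed fully shut (value of joint cover below 0.035 rad), for 0.2 s.
2. with the cover shut, the green log key is pressed fully down (value of joint log_key above 0.0038 m and value of joint cover below 0.035 rad and value of joint tare_key below 0.0012 m), for 0.1 s.
3. the log key has come up again, tare not yet pressed (value of joint each of log_key, tare_key below 0.0012 m), for 0.05 s.
4. then the orange tare key is pressed fully down (value of joint tare_key above 0.0038 m and value of joint cover below 0.035 rad and value of joint log_key below 0.0012 m), for 0.1 s.
At the end, for the whole second after the job is handed in: The cover is shut (within 0.035 rad), all four keys are up (within 1.2 mm), the canister stands upright on the pan within 6 mm of where it stood, and the other loose things lie within 12 mm of where they lay (all of step 3 and value of joint cover below 0.035 rad and value of joint each of units_key, menu_key below 0.0012 m and distance of canister_center from where it was at the start of the episode below 0.006 m and angle between canister_center's own z axis and vertical below 0.1 rad and distance of each of spare_canister_center, core_a_center, core_b_center, streak_holder_center, scratch_tool_center, tape_case_center, loupe_center from where it was at the start of the episode below 0.012 m); the robot touches nothing.
It fails at once if a key was pressed while the cover was open (value of joint cover above 0.06 rad and value of joint any of log_key, tare_key above 0.002 m).
It fails at once if a grey key was pressed, or green and orange together (value of joint any of units_key, menu_key above 0.002 m or value of joint each of log_key, tare_key above 0.002 m).
It fails at once if the cover was slammed (faster than 3 rad/s) (velocity of joint cover below -3 rad/s).
It fails at once if the canister was shifted, lifted or knocked (distance of canister_center from where it was at the start of the episode above 0.01 m or angle between canister_center's own z axis and vertical above 0.2 rad).
It fails at once if another thing on the bench was moved or lifted (distance of any of spare_canister_center, core_a_center, core_b_center, streak_holder_center, scratch_tool_center, tape_case_center, loupe_center from where it was at the start of the episode above 0.015 m).
It also fails if it takes over 50 s, if anything falls off the work surface, if the arm or the gripper's body presses on something with over 40 N, if the wrist force passes 120 N, or if a joint passes its speed limit or range.

ROBOT

A 6-joint arm with a two-finger parallel gripper is mounted at the origin on the work surface. World frame = base frame: x ahead of the robot, y to its left, z up, the work surface at z = 0. Lengths are in mm, angles in rad, forces in N, time in s.
With the tool pointing down it reaches from about 300 to 825 mm from the base axis. Payload 5.4 kg.
Tool frame: the origin (TCP) lies midway between the tips of the shut fingers; the grasp point (between the pads) lies 19 mm behind it (hold_point_z is the distance from the TCP to the grasp point, in mm); z points along the fingers, y is the line along which they close (so a half turn about z gives the same grasp; the last joint's range is limited). The gripper opens to 92 mm and grips with 3 to 60 N. Pads are 20 mm wide; open, the fingers measure 128 mm over their backs; the gripper's body (75 mm by 189 mm) begins 69 mm behind the grasp point.
Start: joints at [0.991, 0.158, 1.597, -0, 1.386, -0.21], TCP at [207.83, 536.109, 214.601] pointing down, gripper open.
Joint ranges: [-2.91, 2.91], [-0.94, 2.29], [0.18, 2.7], [-1.29, 4.43], [0.17, 2.64], [-3, 3]. Speed limits (rad/s): [2.57, 2.57, 3.14, 3.14, 3.14, 3.14].

INTERFACE

Orientations are given as a 3x3 rotation matrix whose columns are the frame's x, y, z axes.
In Python, from bench import read_state, snapshot, get_calibration, finish_job, hold_point_z gives the robot as it stands. The module is installed in compiled form; this text tells all that it offers.
- The arm moves only by the tool apply_moves, never from a script. Its argument "targets" is one flat list of numbers, 7 for each row, row after row: the shift along the tool's x, y, z in mm, then the turn, a rotation vector about the tool's x, y, z in rad, then the closure, from 0 (fully open) to 1 (shut). In form: [dx, dy, dz, rx, ry, rz, grip, dx, dy, dz, rx, ry, rz, grip, ...]. A call has 1 to 8 rows; each row shifts and turns the commanded pose from where the row before left it, along the tool's axes as they then stand; what a row does not reach is not made up. A row lasts 1/10 s, in which the tool goes at most 50 mm and 8.59 degrees, less where a joint would pass 70% of its speed; a pose out of reach is approached as far as the arm can. A call is refused whole if a number of a shift passes 50 or a number of a turn 0.15, either way. A call with a gripper value outside its range is refused whole. The fingers move at their own pace and stop on an object; the grip force is fixed at half the most. Time passes only in rows, so rows that do not move let the fingers close. It gives the time, the measured TCP pose, the force, the opening and the grip force at its end, in the units of the state.
- read_state(): the state, without advancing time (a new reading comes with each control period).
- snapshot(name): name is "scene" or "top"; returns (picture, depth): 420x560x3 uint8, red, green, blue; 420x560 float32, mm along the optical axis (not along the pixel's ray), 0 where there is no reading.
- get_calibration(name): a dict with "fx", "fy", "cx", "cy" (pixels), "dist_coeffs" ([k1, k2, p1, p2, k3] as OpenCV has them; the pictures are not rectified), "xyz" and "rotation" of the camera in the world. Camera axes: x right, y down, z forward; pixel columns grow to the right and rows downward; lengths in mm; the calibration is good to about 2 mm. A picture is of the moment at which its call begins. get_calibration takes no time and is no camera call.
- finish_job(): hands the job in; it is judged then, once.
The state is a dict: "clock": time; "qpos": joint angles; "dq": joint speeds; "joint_torque": joint torques, N m; "eef_pos": TCP position; "orientation": TCP orientation; "wrist_force": force on the tool from outside, world axes, zero at the start; "moment": the same for the moment, N m; "finger_gap": finger opening in mm; "gripper_force": force on a finger pad.
Only numpy, scipy, OpenCV 4.12 (cv2) and the standard library are available. Lean on these libraries where they do the work, as an engineer would, in place of code of your own. Each camera call takes 0.05 s, during which the arm holds its last target. There are 200 camera calls.

## Working session

There is one attempt and no reset: what is moved stays moved. The work goes in short steps, Python scripts to look and compute and a tool call to move; the robot and the scene stay as the last step left them, time stands still between calls to the robot, and variables do not carry over. Pictures are saved under pics/ and viewed, at most 10 in all, crops included, and the job is handed in when it is done.

Besides the shell and the picture viewer there is one more tool, called after "Call:" as a command line: name --argument value ..., lists and objects as JSON in quotes. apply_moves: Moves the arm, as the interface text tells. Its arguments: {"type":"object","properties":{"targets":{"type":"array","items":{"type":"number"}}},"required":["targets"]}

```bash
mkdir -p pics
cat > h.py <<'E'
import numpy as np, cv2
from bench import *
def snap(n,tag):
    p,d=snapshot(n); cv2.imwrite(f'pics/{tag}.png',p[:,:,::-1]); np.save(f'pics/{tag}.npy',d); return p,d
def ray(n,u,v):
    c=get_calibration(n); K=np.array([[c['fx'],0,c['cx']],[0,c['fy'],c['cy']],[0,0,1.]])
    q=cv2.undistortPoints(np.array([[[u,v]]],float),K,np.array(c['dist_coeffs'],float))[0,0]
    return np.array(c['xyz'],float),np.array(c['rotation'],float).reshape(3,3)@np.array([q[0],q[1],1.])
def at_z(n,u,v,z):
    o,r=ray(n,u,v); return o+r*(z-o[2])/r[2]
def at_d(n,u,v,d):
    o,r=ray(n,u,v); return o+r*d
def proj(n,P):
    c=get_calibration(n); K=np.array([[c['fx'],0,c['cx']],[0,c['fy'],c['cy']],[0,0,1.]]); R=np.array(c['rotation'],float).reshape(3,3)
    X=(np.atleast_2d(P)-np.array(c['xyz']))@R
    return cv2.projectPoints(X.reshape(-1,1,3),np.zeros(3),np.zeros(3),K,np.array(c['dist_coeffs'],float))[0].reshape(-1,2)
E
python3 - <<'E'
from h import *
a,_=snap('scene','s0'); b,_=snap('top','t0')
print(get_calibration('scene'),get_calibration('top'),read_state(),hold_point_z)
E
```

```text
{'fx': 429.2294711107938, 'fy': 429.2294711107938, 'cx': 279.17213143413886, 'cy': 210.00147872166636, 'dist_coeffs': array([-0.09979427,  0.        ,  0.        ,  0.        ,  0.        ]), 'xyz': array([ 284.08844185, -585.39692034,  668.10556367]), 'rotation': array([[ 0.89369232, -0.27904345,  0.35135279],
       [-0.44865895, -0.56342323,  0.69372863],
       [ 0.00437989, -0.77761753, -0.62872236]])} {'fx': 455.01908560862046, 'fy': 455.01908560862046, 'cx': 279.72093531291483, 'cy': 204.24270607786082, 'dist_coeffs': array([-0.0606922,  0.       ,  0.       ,  0.       ,  0.       ]), 'xyz': array([511.12059537,   2.81618821, 963.14477476]), 'rotation': array([[-2.58413988e-04, -9.97530835e-01,  7.02293816e-02],
       [-9.99983122e-01,  6.65398376e-04,  5.77174057e-03],
       [-5.80421971e-03, -7.02267048e-02, -9.97514171e-01]])} {'clock': 0.1, 'qpos': array([ 9.90914883e-01,  1.58954862e-01,  1.59808671e+00,  2.88977036e-05,
        1.38621459e+00, -2.10137002e-01]), 'dq': array([ 0.00252377,  0.00027948, -0.00292612,  0.00026788, -0.00111164,
        0.00094015]), 'joint_torque': array([-4.16883108e-05, -3.86503744e+01, -3.22960246e+01,  7.01987674e-02,
        3.39302723e-02, -6.25450548e-05]), 'eef_pos': array([207.5096886 , 535.6515228 , 213.74470639]), 'orientation': array([[-9.32417628e-01,  3.61381366e-01, -9.35239538e-04],
       [ 3.61382382e-01,  9.32416688e-01, -1.37600439e-03],
       [ 3.74770608e-04, -1.62098984e-03, -9.99998616e-01]]), 'wrist_force': array([-0.65966653,  0.73069844, -1.00801157]), 'moment': array([-0.01735203,  0.03281618,  0.02550674]), 'gripper_force': 0.0, 'finger_gap': 92.17415277408158} 18.700000000000003
```

View pics/s0.png

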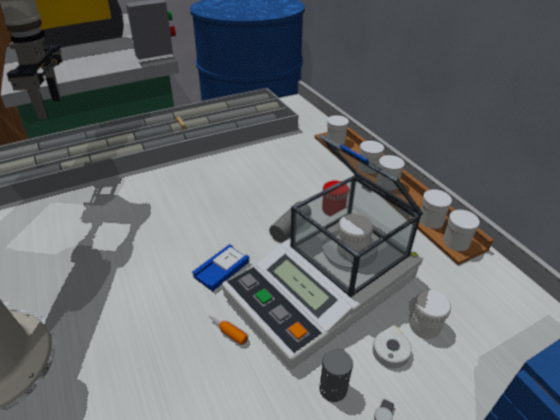

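View pics/t0.png

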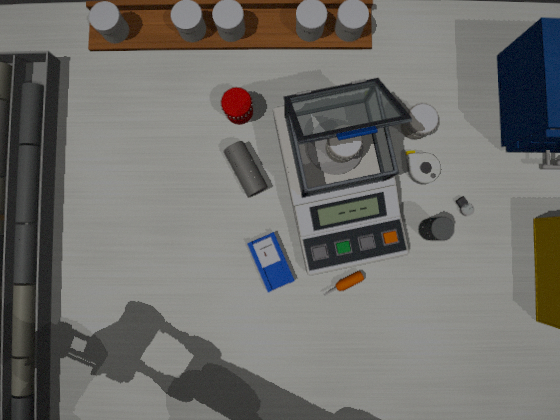

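The scene view shows the balance with its green key at (264,296), orange at (298,330), and greys at (249,283) and (281,314). The cover stands open with its blue tab at (353,155). In the top view, green is at (343,247), orange at (390,237), greys at (320,253) and (367,242), and the tab at (357,132).

Possible mix-ups: the grey keys for the green or orange one. For the weighed canister (345,146 top): the red canister (237,105), the spare (424,120) and the rack canisters (row ~20). The orange scratch tool (350,281) could pass for the orange key. I choose the green and orange caps on the keypad and will check them in a crop.

Run:
```python
import cv2
from h import *
p=cv2.imread('pics/t0.png')[70:280,255:445]
cv2.imwrite('pics/t0c.png',cv2.resize(p,None,fx=2.8,fy=2.8,interpolation=cv2.INTER_CUBIC))
p=cv2.imread('pics/t0.png')
hsv=cv2.cvtColor(p,cv2.COLOR_BGR2HSV)
def cen(lo,hi,box):
    m=cv2.inRange(hsv,lo,hi); k=np.zeros_like(m); x0,y0,x1,y1=box; k[y0:y1,x0:x1]=m[y0:y1,x0:x1]
    M=cv2.moments(k,True); return M['m10']/M['m00'],M['m01']/M['m00'],M['m00']
g=cen((50,120,60),(80,255,255),(325,230,362,262)); o=cen((5,150,120),(20,255,255),(375,225,402,250))
print(g,o)
G=at_z('top',*g[:2],58);O=at_z('top',*o[:2],58)
print(G,O,np.linalg.norm(G-O))
yv=(G-O)/np.linalg.norm(G-O); xv=np.array([yv[1],-yv[0],0]); org=(G+O)/2+xv*128+yv*24; org[2]=0
print('xv',xv,'yaw',np.arctan2(xv[1],xv[0]),'org',org)
# check grey keys, chamber corners, and cover edge for angles
W=lambda x,y,z: org+xv*x+yv*y+np.array([0,0,z])
print(proj('top',[W(-128,72,58),W(-128,-24,58),W(154,0,178),W(-14,85,172),W(-14,-85,172)]))
b=cen((105,150,60),(125,255,255),(330,120,380,142)); print('tab',b)
# intersect tab ray with the balance xz plane sweep
for a in np.arange(.7,1.3,.05):
    P=W(154-172*np.cos(a),0,178+172*np.sin(a)); print(round(a,2),proj('top',[P])[0],proj('scene',[P])[0])
```

```text
(343.036231884058, 246.7463768115942, 138.0) (390.29133858267716, 237.00787401574803, 127.0)
[ 490.27179612 -117.4777997    58.        ] [ 509.36480573 -211.87141173   58.        ] 96.30522835137093
xv [0.98015044 0.19825517 0.        ] yaw 0.19957743582233486 org [ 620.51943323 -115.77433311    0.        ]
[[319.42825309 251.58276732]
 [366.71568832 241.87612409]
 [332.04510861  88.5557313 ]
 [304.1269935  191.01812426]
 [398.80456403 171.90064924]]
tab (356.75645756457567, 132.4760147601476, 271.0)
0.7 [358.3335893  148.42623716] [344.55651953 165.47110292]
0.75 [358.23685613 143.88749513] [347.44042395 160.9575685 ]
0.8 [358.05924062 139.1055781 ] [350.44774177 156.52506932]
0.85 [357.79928029 134.09373025] [353.56656555 152.19187448]
0.9 [357.45594145 128.86715775] [356.78433793 147.97573741]
0.95 [357.02865896 123.44300663] [360.08795923 143.89374031]
1.0 [356.51737187 117.84030902] [363.46390182 139.96214757]
1.05 [355.92255392 112.07989618] [366.89832899 136.19627107]
1.1 [355.24523759 106.18427745] [370.37721618 132.61034977]
1.15 [354.48703077 100.17748543] [373.88647204 129.21744554]
1.2 [353.65012505  94.08488869] [377.41205709 126.02935695]
1.25 [352.73729499  87.93297428] [380.94009804 123.05655187]
1.3 [351.75188782  81.74910368] [384.45699547 120.30811955]
```

View pics/t0c.png

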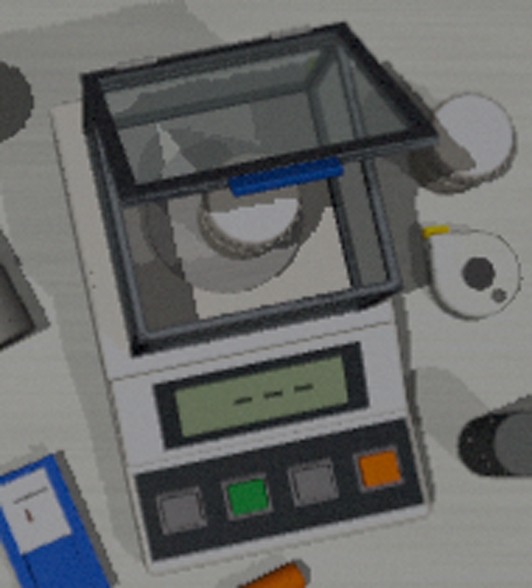

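The crop confirms green at (343,247) and orange at (390,237). Their spacing of 96.3 mm matches the expected 96, the grey keys reproject correctly, and the cover is open about 0.86 rad. Next I lift, turn and shut the fingers.

Call:
apply_moves --targets '[0,0,-40,0,0,-0.142,1,0,0,-40,0,0,-0.142,1,0,0,-40,0,0,-0.142,1,0,0,-30,0,0,-0.142,1,0,0,0,0,0,0,1,0,0,0,0,0,0,1]'

```text
clock: 0.7
eef_pos: [207.8, 536.2, 364.3]
orientation: [[-0.981, -0.195, 0.0], [-0.195, 0.981, 0.0], [-0.0, 0.0, -1.0]]
wrist_force: [-1.0, 0.2, 0.6]
finger_gap: 45.8
gripper_force: 0.0
```

```bash
cat >> h.py <<'E'
ORG=np.array([620.5,-115.8,0]); YAW=0.1996
XV=np.array([np.cos(YAW),np.sin(YAW),0]); YV=np.array([-np.sin(YAW),np.cos(YAW),0])
def st():
    s=read_state(); d=s['eef_pos']-ORG; R=s['orientation']
    B=np.stack([-XV,YV,[0,0,-1]],1)
    print('t',s['clock'],'bal',np.round([d@XV,d@YV,d[2]],1),'roterr(tool)',np.round(cv2.Rodrigues(R.T@B)[0].ravel(),3),'F',np.round(s['wrist_force'],1),'gap',round(s['finger_gap'],1))
    return s
E
python3 -c "from h import *; st()"
```

```text
t 0.7 bal [-275.2  720.8  364.3] roterr(tool) [ 0.     0.    -0.003] F [-1.   0.2  0.6] gap 45.8
```

Call:
apply_moves --targets '[-22,-43,0,0,0,0,1,-22,-43,0,0,0,0,1,-22,-43,0,0,0,0,1,-22,-43,0,0,0,0,1,-22,-43,0,0,0,0,1,-22,-43,0,0,0,0,1,-22,-43,0,0,0,0,1,-22,-43,0,0,0,0,1]'

```text
clock: 1.5
eef_pos: [448.1, 231.6, 362.0]
orientation: [[-0.981, -0.195, -0.004], [-0.195, 0.981, -0.001], [0.004, -0.0, -1.0]]
wrist_force: [1.0, 0.3, -0.6]
finger_gap: 0.5
gripper_force: 0.0
```

Call:
apply_moves --targets '[-22,-43,0,0,0,0,1,-22,-43,0,0,0,0,1,-22,-43,0,0,0,0,1,-22,-43,0,0,0,0,1,-22,-43,0,0,0,0,1,-22,-43,0,0,0,0,1,-22,-43,0,0,0,0,1,-22,-43,0,0,0,0,1]'

```text
clock: 2.3
eef_pos: [688.6, -70.6, 361.4]
orientation: [[-0.981, -0.195, -0.004], [-0.195, 0.981, 0.001], [0.004, 0.002, -1.0]]
wrist_force: [0.8, 0.8, 0.4]
finger_gap: 0.7
gripper_force: 0.0
```

```bash
python3 -c "from h import *; st()"
```

```text
t 2.3 bal [ 75.7  30.8 361.4] roterr(tool) [ 0.002 -0.004 -0.003] F [0.8 0.8 0.4] gap 0.7
```

Call:
apply_moves --targets '[-3,-31,0,0,0,0,1,0,0,30,0,0,0,1,0,0,27,0,0,0,1,0,0,0,0,0,0,1,0,0,0,0,0,0,1]'

```text
clock: 2.8
eef_pos: [696.6, -98.6, 305.7]
orientation: [[-0.981, -0.196, -0.004], [-0.196, 0.981, 0.001], [0.004, 0.002, -1.0]]
wrist_force: [0.7, 0.5, -0.5]
finger_gap: 0.0
gripper_force: 0.0
```

Run:
```python
from h import *
st(); snap('scene','s1'); snap('top','t1')
a=cv2.imread('pics/s1.png')[100:300,250:450]; b=cv2.imread('pics/t1.png')[50:250,230:430]
cv2.imwrite('pics/c1.png',cv2.resize(np.hstack([a,b]),None,fx=2,fy=2,interpolation=cv2.INTER_CUBIC))
```

```text
t 2.8 bal [ 78.    1.8 305.7] roterr(tool) [ 0.002 -0.004 -0.002] F [ 0.7  0.5 -0.5] gap 0.0
```

View pics/c1.png

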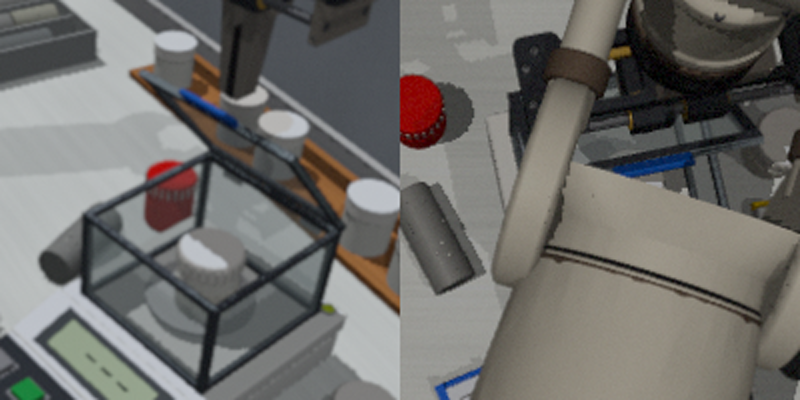

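The picture shows the shut fingers just behind and above the open cover, near the blue tab (crop about 215,105), clear of it. Next I push along the arc.

Call:
apply_moves --targets '[1.3,-2,5.7,0,0,0,1,5.3,0,4.2,0,0,0,1,5.3,0,4.1,0,0,0,1,7.7,0,7.2,0,0,0,1,7.2,0,7.6,0,0,0,1,6.6,0,8.1,0,0,0,1,6.1,0,8.6,0,0,0,1,5.4,0,9,0,0,0,1]'

```text
clock: 3.7
eef_pos: [653.2, -109.9, 253.2]
orientation: [[-0.98, -0.197, 0.001], [-0.197, 0.98, -0.0], [-0.001, -0.001, -1.0]]
wrist_force: [-0.5, -0.4, 0.7]
finger_gap: 0.7
gripper_force: 0.4
```

```bash
python3 -c "
from h import *
st(); snap('scene','s2')
a=cv2.imread('pics/s2.png')[100:300,250:450]
cv2.imwrite('pics/c2.png',cv2.resize(a,None,fx=2.5,fy=2.5,interpolation=cv2.INTER_CUBIC))"
```

```text
t 3.7 bal [ 33.2  -0.7 253.2] roterr(tool) [-0.001  0.001 -0.002] F [-0.5 -0.4  0.7] gap 0.7
```

View pics/c2.png

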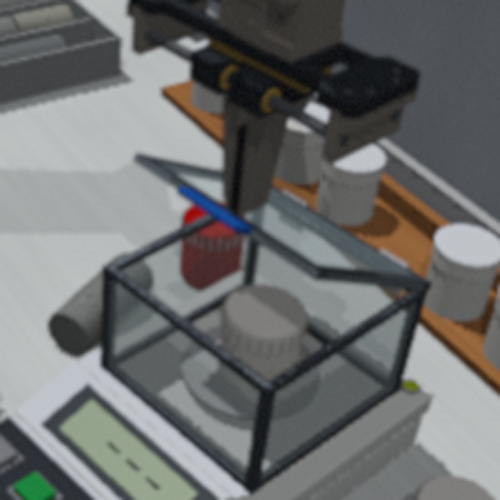

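The cover is following the fingers (tab at crop 215,208), so I continue the arc.

Call:
apply_moves --targets '[4.8,0,9.3,0,0,0,1,4.1,0,9.7,0,0,0,1,3.5,0,9.9,0,0,0,1,2.8,0,10.1,0,0,0,1,2,0,10.3,0,0,0,1,1.3,0,10.5,0,0,0,1,0.5,0,7,0,0,0,1,0,0,3,0,0,0,1]'

```text
clock: 4.55
eef_pos: [634.7, -113.3, 182.0]
orientation: [[-0.98, -0.197, -0.002], [-0.197, 0.98, 0.001], [0.001, 0.001, -1.0]]
wrist_force: [-0.6, 0.2, 0.6]
finger_gap: 0.6
gripper_force: 0.2
```

Call:
apply_moves --targets '[0,0,2,0,0,0,1,0,0,2,0,0,0,1,0,0,1,0,0,0,1]'

```text
clock: 4.85
eef_pos: [635.5, -113.5, 178.5]
orientation: [[-0.98, -0.197, 0.001], [-0.197, 0.98, -0.0], [-0.001, -0.0, -1.0]]
wrist_force: [0.3, 0.4, 0.3]
finger_gap: 0.6
gripper_force: 0.2
```

```bash
python3 -c "from h import *; st()"
```

```text
t 4.85 bal [ 15.1  -0.7 178.5] roterr(tool) [-0.     0.001 -0.001] F [0.3 0.4 0.3] gap 0.6
```

Call:
apply_moves --targets '[0,0,2,0,0,0,1,0,0,1,0,0,0,1,0,0,0,0,0,0,1]'

```text
clock: 5.15
eef_pos: [635.6, -113.5, 178.3]
orientation: [[-0.98, -0.197, 0.001], [-0.197, 0.98, -0.001], [-0.001, -0.001, -1.0]]
wrist_force: [-5.8, 1.7, 11.6]
finger_gap: 0.3
gripper_force: 5.6
```

Call:
apply_moves --targets '[0,0,0,0,0,0,1,0,0,0,0,0,0,1,0,0,-5,0,0,0,1,0,0,-20,0,0,0,1,0,0,-25,0,0,0,1,45,8,0,0,0,0,1,45,8,0,0,0,0,1,45,8,0,0,0,0,1]'

```text
clock: 5.95
eef_pos: [496.9, -116.5, 225.3]
orientation: [[-0.98, -0.197, 0.001], [-0.197, 0.98, -0.0], [-0.001, -0.001, -1.0]]
wrist_force: [-0.5, -0.8, 1.3]
finger_gap: 0.3
gripper_force: 0.0
```

Call:
apply_moves --targets '[8,1,0,0,0,0,1,0,0,40,0,0,0,1,0,0,40,0,0,0,1,0,0,25,0,0,0,1,0,0,0,0,0,0,1]'

```text
clock: 6.45
eef_pos: [488.0, -115.9, 116.8]
orientation: [[-0.98, -0.197, -0.006], [-0.197, 0.98, 0.003], [0.005, 0.004, -1.0]]
wrist_force: [-0.5, 1.1, 0.3]
finger_gap: 0.2
gripper_force: 0.0
```

```bash
python3 -c "
from h import *
st(); snap('scene','s3')
a=cv2.imread('pics/s3.png')[150:360,200:450]
cv2.imwrite('pics/c3.png',cv2.resize(a,None,fx=2.8,fy=2.8,interpolation=cv2.INTER_CUBIC))"
```

```text
t 6.45 bal [-129.9   26.2  116.8] roterr(tool) [ 0.004 -0.005 -0.002] F [-0.5  1.1  0.3] gap 0.2
```

View pics/c3.png

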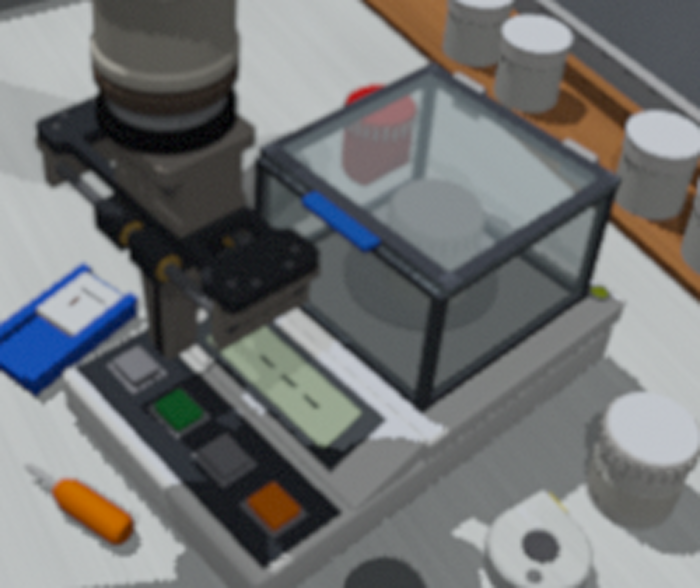

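The cover lies flat and shut (tab at crop 340,220), and the green key (178,410) is below the fingertips. Next I descend.

Call:
apply_moves --targets '[-2,-2,20,0,0,0,1,0,0,20,0,0,0,1,0,0,12,0,0,0,1,0,0,0,0,0,0,1,0,0,0,0,0,0,1]'

```text
clock: 7.0
eef_pos: [493.5, -119.1, 69.6]
orientation: [[-0.98, -0.197, 0.002], [-0.197, 0.98, -0.001], [-0.002, -0.001, -1.0]]
wrist_force: [0.4, -0.1, 0.7]
finger_gap: 0.7
gripper_force: 0.0
```

```bash
python3 -c "from h import *; st()"
```

```text
t 7.0 bal [-125.2   21.9   69.6] roterr(tool) [-0.001  0.002 -0.001] F [ 0.4 -0.1  0.7] gap 0.7
```

Call:
apply_moves --targets '[2,1,8,0,0,0,1,0,0,3,0,0,0,1,0,0,2,0,0,0,1,0,0,2,0,0,0,1,0,0,0,0,0,0,1]'

```text
clock: 7.5
eef_pos: [490.4, -118.2, 53.5]
orientation: [[-0.98, -0.197, 0.0], [-0.197, 0.98, -0.0], [-0.0, -0.0, -1.0]]
wrist_force: [-0.3, 1.2, 2.6]
finger_gap: 0.2
gripper_force: 1.5
```

Force is 2.6 N at 53.5 mm, so the key is nearly at its stop. I press a bit further.

Call:
apply_moves --targets '[0,0,1,0,0,0,1,0,0,1,0,0,0,1,0,0,0,0,0,0,1,0,0,0,0,0,0,1]'

```text
clock: 7.9
eef_pos: [490.5, -118.2, 53.1]
orientation: [[-0.98, -0.197, -0.0], [-0.197, 0.98, -0.0], [0.0, -0.0, -1.0]]
wrist_force: [-5.9, 2.1, 16.1]
finger_gap: 0.7
gripper_force: 7.9
```

The green key is at its stop and held there. I lift off, move to orange and descend.

Call:
apply_moves --targets '[0,0,-10,0,0,0,1,0,0,-30,0,0,0,1,0,0,0,0,0,0,1,0,-32,0,0,0,0,1,0,-32,0,0,0,0,1,0,-31.5,0,0,0,0,1,0,0,0,0,0,0,1,0,0,15,0,0,0,1]'

```text
clock: 8.7
eef_pos: [510.2, -212.7, 76.9]
orientation: [[-0.981, -0.196, 0.003], [-0.196, 0.981, -0.002], [-0.002, -0.002, -1.0]]
wrist_force: [-0.0, -0.9, -0.6]
finger_gap: 0.4
gripper_force: 0.0
```

```bash
python3 -c "
from h import *
st(); snap('scene','s4')
a=cv2.imread('pics/s4.png')[200:400,200:400]
cv2.imwrite('pics/c4.png',cv2.resize(a,None,fx=2.8,fy=2.8,interpolation=cv2.INTER_CUBIC))"
```

```text
t 8.7 bal [-127.4  -73.1   76.9] roterr(tool) [-0.002  0.002 -0.003] F [-0.  -0.9 -0.6] gap 0.4
```

View pics/c4.png

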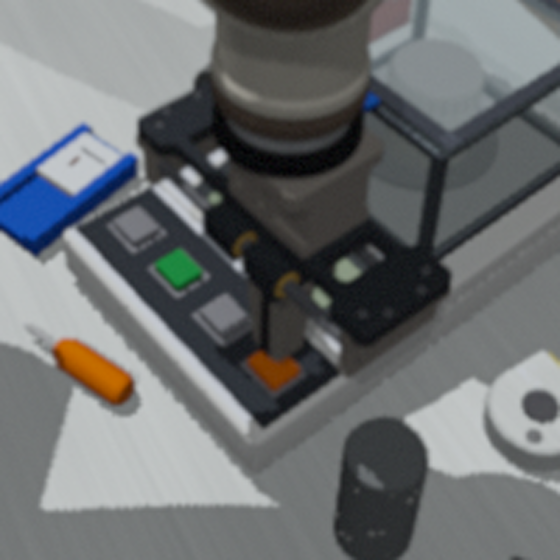

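The fingertips stand just over the orange key (crop 275,370). The green key (180,268) is up and the core piece is clear. I press orange.

Call:
apply_moves --targets '[0,1,10,0,0,0,1,0,0,7,0,0,0,1,0,0,2,0,0,0,1,0,0,2,0,0,0,1,0,0,2,0,0,0,1,0,0,1,0,0,0,1,0,0,0,0,0,0,1]'

```text
clock: 9.45
eef_pos: [509.0, -210.4, 53.3]
orientation: [[-0.98, -0.197, -0.0], [-0.197, 0.98, 0.001], [0.0, 0.001, -1.0]]
wrist_force: [-2.2, 4.0, 8.2]
finger_gap: 0.3
gripper_force: 3.9
```

The orange key is at its stop (8 N, 53.3 mm). I hold briefly, then retreat up.

Call:
apply_moves --targets '[0,0,1,0,0,0,1,0,0,0,0,0,0,1,0,0,-10,0,0,0,1,0,0,-30,0,0,0,1,0,0,-40,0,0,0,1,40,0,-20,0,0,0,1,40,0,0,0,0,0,1,0,0,0,0,0,0,1]'

```text
clock: 10.25
eef_pos: [427.6, -227.0, 151.6]
orientation: [[-0.981, -0.195, -0.001], [-0.195, 0.981, -0.001], [0.001, -0.001, -1.0]]
wrist_force: [0.9, -0.3, 0.6]
finger_gap: 0.6
gripper_force: 0.0
```

```bash
python3 -c "
from h import *
st(); snap('scene','s5')"
```

```text
t 10.25 bal [-211.1  -70.8  151.6] roterr(tool) [-0.001 -0.001 -0.004] F [ 0.9 -0.3  0.6] gap 0.6
```

View pics/s5.png

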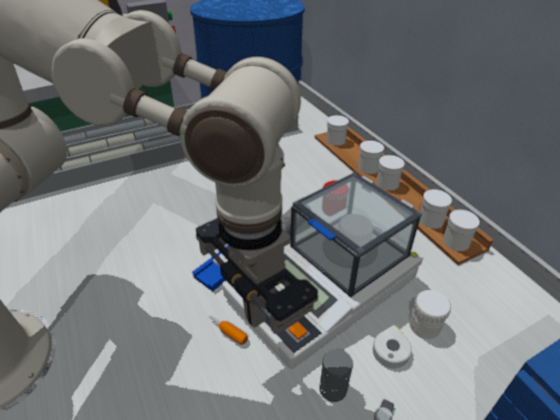

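The cover is shut (tab at 320,229), the orange key is up (298,331), everything else is in place and the arm is free. I hand the job in.

```bash
python3 -c "from bench import finish_job; print(finish_job())"
```

```text
the job is handed in; nothing more can be done
None
```

I pushed the cover gently shut, pressed and released the green log key, then the orange tare key, and handed the job in at about 10 s with nothing else on the bench seen to have moved; the hand-in returned no verdict.

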